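# Hold the bearing ball tray over the eddy-current reader

## Robot

A 6-joint arm with a two-finger parallel gripper is mounted at the origin on a cart in front of the work surface, level with it; the furniture and walls round the work are solid. World frame = base frame: x ahead of the robot, y to its left, z up, the work surface at z = 0. Lengths are in m, angles in rad, forces in N, time in s.
With the tool pointing down it reaches from about 0.3 to 0.85 m from the base axis. Payload 4.2 kg.
Tool frame: the origin (TCP) lies midway between the tips of the shut fingers; the grasp point (between the pads) lies 19 mm behind it; z points along the fingers, x is the direction in which the jaws open and shut, and the axes are right-handed (so a half turn about z gives the same grasp; the last joint's range is limited). The gripper opens to 91 mm and grips with 3 to 60 N. Pads are 32 mm wide; open, the fingers measure 118 mm over their backs; the gripper's body (76 mm by 178 mm) begins 60 mm behind the grasp point.
Start: joints at [-1.228, 0.32, 1.565, -0, 1.257, -0.02], TCP at [0.204, -0.538, 0.214] pointing down, gripper open.
Joint ranges: [-3.11, 3.11], [-0.84, 2.01], [0.21, 2.61], [-1.34, 4.49], [0.05, 2.63], [-2.56, 2.56]. Speed limits (rad/s): [2.57, 2.57, 3.14, 3.14, 3.14, 3.14].

## Interface

Orientations are given as a 3x3 rotation matrix whose columns are the frame's x, y, z axes.
In Python, from station import robot, snapshot, camera_params, workorder gives the robot as it stands. The module is installed in compiled form; this text tells all that it offers.
- The arm moves only by the shell command python3 -m jog 'ROWS'. ROWS is JSON, a list of rows, each a list of 3 entries, a list of its own where there are three numbers: the shift along the tool's x, y, z in mm, then the turn, a rotation vector about the tool's x, y, z in rad, then the opening, from 0 (shut) to 1 (fully open). A call has 1 to 12 rows; each row is the pose to reach, as a shift and turn from the pose measured when the call began, along the tool's axes at that moment; what a row does not reach only later rows make up. A row lasts 1/12 s, in which the tool goes at most 41.7 mm and 7.16 degrees, less where a joint would pass 70% of its speed; a pose out of reach is approached as far as the arm can. A call with a gripper value outside its range is refused whole. The fingers move at their own pace and stop on an object; the grip force is fixed at half the most. Time passes only in rows, so rows that repeat a pose let the fingers close. It gives the time, the measured TCP pose, the force and the opening at its end, in the units of the state.
- robot.read_state(): the state, without advancing time (a new reading comes with each control period).
- snapshot(name): name is "scene" or "top" or "wrist"; returns (picture, depth): 400x640x3 uint8, red, green, blue; 400x640 float32, m along the optical axis (not along the pixel's ray), 0 where there is no reading.
- camera_params(name): a dict with "fx", "fy", "cx", "cy" (pixels), "D" ([k1, k2, p1, p2, k3] as OpenCV has them; the pictures are not rectified), "R" (3x3) and "t" (3): a world point X has camera coordinates R X + t; the wrist camera has in their place "T_tool_cam" (4x4, takes a point from camera to tool coordinates, whose origin is the TCP and whose axes are the tool frame's). Camera axes: x right, y down, z forward; pixel columns grow to the right and rows downward; lengths in m; the calibration is good to about 2 mm. A picture is of the moment at which its call begins: read the wrist's pose just before it. camera_params takes no time and is no camera call.
- workorder.hand_in(): hands the job in, once; it reports no verdict.
The state is a dict: "time": time; "joint_positions": joint angles; "dq": joint speeds; "tau": joint torques, N m; "position": TCP position; "tool_rot": TCP orientation; "contact_force": force on the tool from outside, world axes, zero at the start; "moment": the same for the moment, N m; "grip_width": finger opening in m.
Only numpy, scipy, OpenCV 4.12 (cv2) and the standard library are available. Lean on these libraries where they do the work, as an engineer would, in place of code of your own. Each camera call takes 0.05 s, during which the arm holds its last target. There are 200 camera calls.

## Task

Lift the white ball tray by its upright handle and carry it, level enough that the loose steel ball never leaves its pocket, to the reader, then hold the tray level and still about 3 cm above the reader with the ball over the middle of the round white sensing face, for at least two seconds. Do not touch the ball, do not let the tray touch the reader, and leave the other things on the worktop where they are. Finish there, still holding the tray in the gripper: do not put it down or let go.

Things in the scene. Friction and masses are not known exactly. Their poses are not given: they have to be found in the camera images.
- tray: The ball tray: white plastic plate 150 (its x) x 80 (its y) x 8 thick, lying flat, with a 6 mm high rim round its edge, two round through-hole pockets 11 mm wide on its x axis, 55 mm either side of the middle, and an upright fin handle in the middle, 32 (its x) x 14 (its y) mm, from the plate up to 80 mm above the tray's underside. About 220 g. Origin at the centre of its underside, z up. Loose, any yaw; the two ends look alike except for the ball.
- handle (a point): Point in the middle of the tray's fin handle, 60 mm above the tray's underside, 20 mm below the fin's top; axes as the tray's. The fin is 14 mm thick along y; each side of it is free over the plate.
- pocket (a point): Where the centre of the seated ball belongs in the pocket that holds it: 55 mm from the tray's middle along the tray's +x, 17.5 mm above its underside; axes as the tray's.
- ball_center (a point): Centre of the loose steel bearing ball, 22 mm across, 44 g, that sits in one of the tray's two pockets, sunk only 1.5 mm below the plate's top: it rolls out when the tray is tipped some 25 degrees or jerked. The other pocket is empty.
- ball: The same steel ball as a body; its origin is at its surface and turns as it rolls, so use ball_center for its place.
- reader: The eddy-current reader: grey housing 110 (x) x 90 (y) mm, 24 high, fixed to the worktop, with a round white sensing face on top. Origin at the centre of its underside. It stands left or right of the tray.
- face (a point): Centre of the reader's round white sensing face (40 mm across), on its upper surface, 30 mm above the worktop and 12 mm from the housing's middle along the reader's +x.
- microscope: Big cream inverted microscope, fixed at the left of the worktop; the gripper must go round it. It fills y from 0.28 to 0.72 beyond x = 0.60 and, with its eyepieces, y from 0.40 to 0.55 for x from 0.37 to 0.60, up to 0.38 high.
- mount: Bystander: black round resin mount, 30 mm across, 15 high, between or beside tray and reader; origin at the middle of its underside. Not part of the job, leave it.
- canister: Bystander: screw canister with black cap, 38 mm across, 54 high; origin at the middle of its underside. Not part of the job, leave it.
- slides: Bystander: slide box, 30x82x36 high; origin at the middle of its underside. Not part of the job, leave it.
- dish: Bystander: shallow round glass dish, 88 mm across, 15 high; origin at the middle of its underside. Not part of the job, leave it.
- calc: Bystander: calculator lying flat, 135x78x16 high; origin at the middle of its underside. Not part of the job, leave it.
- coupon: Bystander: grey iron block, 18x45x16 high; origin at the middle of its underside. Not part of the job, leave it.

How it is judged:
By the outcome, as a careful person would: the job done as asked, in the order asked, and still so for the second after the job is handed in, while the arm keeps its last pose, push and grip.
It also fails if it takes over 56 s, if anything falls off the work surface, if the arm or the gripper's body presses on something with over 40 N, if the wrist force passes 120 N, or if a joint passes its speed limit or range.

## Working session

There is one attempt and no reset: what is moved stays moved. The work goes in short steps, Python scripts to look and compute and a shell command to move; the robot and the scene stay as the last step left them, time stands still between calls to the robot, and variables do not carry over. Pictures are saved under pics/ and viewed, about 8 in all and at most 12, crops included, and the job is handed in when it is done.

```bash
mkdir -p pics
cat > h.py <<'E'
import numpy as np, cv2
from station import robot, snapshot, camera_params, workorder
def world(cam,uv,depth=None,z=None,st=None):
    c=camera_params(cam);K=np.array([[c['fx'],0,c['cx']],[0,c['fy'],c['cy']],[0,0,1]])
    p=cv2.undistortPoints(np.array(uv,float).reshape(-1,1,2),K,np.array(c['D'],float)).reshape(-1,2)
    r=np.c_[p,np.ones(len(p))]
    if cam=='wrist':
        T=np.array(c['T_tool_cam']);R=np.array(st['tool_rot']);A=R@T[:3,:3];o=R@T[:3,3]+np.array(st['position'])
    else:
        A=np.array(c['R']).T;o=-A@np.array(c['t'])
    d=r@A.T
    s=((z-o[2])/d[:,2]) if z is not None else np.array([depth[int(round(v)),int(round(u))] for u,v in uv])
    return o+d*s[:,None]
def save(n,im): cv2.imwrite('pics/'+n+'.png',im[:,:,::-1])
E
python3 - <<'E'
from h import *
for n in('top','scene'):
    im,d=snapshot(n);save(n,im);np.save(n+'_d.npy',d)
s=robot.read_state();print({k:np.round(v,3).tolist() for k,v in s.items()})
E
```

```text
{'time': 0.1, 'joint_positions': [-1.228, 0.32, 1.566, -0.0, 1.257, -0.02], 'dq': [0.0, -0.002, -0.003, -0.0, -0.0, 0.002], 'tau': [-0.0, -41.333, -23.251, 0.073, 0.042, -0.0], 'position': [0.204, -0.537, 0.213], 'tool_rot': [[0.355, -0.935, -0.001], [-0.935, -0.355, 0.001], [-0.002, -0.0, -1.0]], 'contact_force': [-0.943, 0.457, -0.55], 'moment': [-0.003, 0.064, 0.0], 'grip_width': 0.091}
```

View pics/top.png

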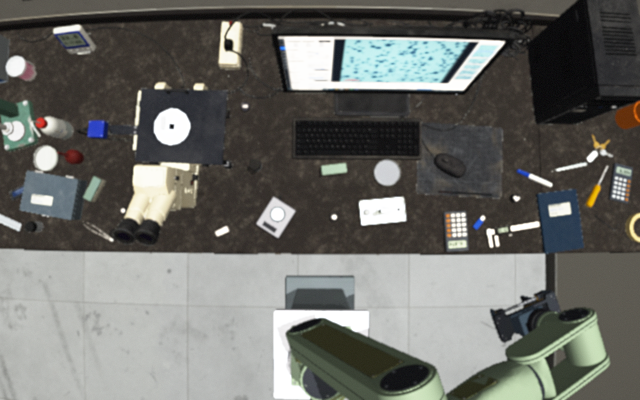

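View pics/scene.png

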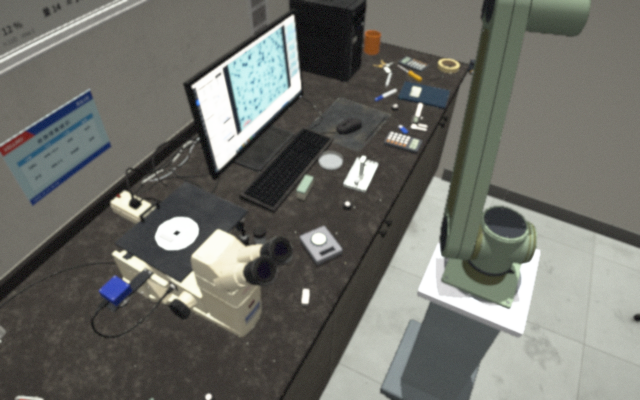

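The top view shows the tray at about (382,211), the reader at (276,217) with its face at (277,214), and the monitor behind. I'll enlarge that area.

Run:
```python
from h import *
im=cv2.imread('pics/top.png')[180:250,240:420]
cv2.imwrite('pics/crop.png',cv2.resize(im,None,fx=4.4,fy=4.4,interpolation=cv2.INTER_CUBIC))
d=np.load('top_d.npy')
print(world('top',[(382,211),(365,212),(277,214),(262,222),(334,217),(500,130),(400,145),(400,125),(386,172),(333,169)],depth=d).round(3))
```

```text
[[ 0.487 -0.194  0.079]
 [ 0.485 -0.146  0.029]
 [ 0.477  0.146  0.028]
 [ 0.45   0.196  0.023]
 [ 0.468 -0.044  0.015]
 [ 0.774 -0.628  0.001]
 [ 0.711 -0.266  0.024]
 [ 0.779 -0.266  0.031]
 [ 0.622 -0.222  0.002]
 [ 0.627 -0.039  0.036]]
```

View pics/crop.png

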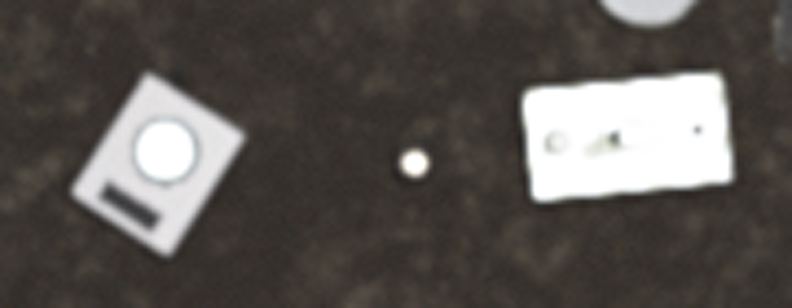

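Run:
```python
from h import *
f=lambda L:[(240+(u+.5)/4.4-.5,180+(v+.5)/4.4-.5) for u,v in L]
c=world('top',f([(524,90),(721,73),(734,182),(536,201)]),z=.014);print(c.round(4),c.mean(0))
print([np.linalg.norm(c[i]-c[i-1]).round(4) for i in range(4)])
e=c[0]+c[3]-c[1]-c[2];print('yaw to ball end',np.arctan2(e[1],e[0]))
b=world('top',f([(698,130)]),z=.008);print('empty',b)
print('ball',world('top',f([(556,142)]),z=.0175))
print('face',world('top',f([(165,151)]),z=.03))
r=world('top',f([(148,73),(245,134),(169,257),(71,192)]),z=.024);print(r.round(3),r.mean(0))
```

```text
[[ 0.5251 -0.1267  0.014 ]
 [ 0.5389 -0.2783  0.014 ]
 [ 0.4554 -0.2878  0.014 ]
 [ 0.4405 -0.1358  0.014 ]] [ 0.48998352 -0.20718969  0.014     ]
[np.float64(0.0851), np.float64(0.1522), np.float64(0.084), np.float64(0.1527)]
yaw to ball end 1.6647431182934027
empty [[ 0.49526898 -0.26151314  0.008     ]]
ball [[ 0.48543616 -0.15073344  0.0175    ]]
face [[0.47704664 0.14539727 0.03      ]]
[[0.536 0.159 0.024]
 [0.49  0.086 0.024]
 [0.397 0.142 0.024]
 [0.446 0.217 0.024]] [0.46736445 0.15107854 0.024     ]
```

```bash
python3 -m jog '[[[-207,-384.5,0],[0,0,-1.302],1],[[-207,-384.5,0],[0,0,-1.302],1],[[-207,-384.5,0],[0,0,-1.302],1],[[-207,-384.5,0],[0,0,-1.302],1],[[-207,-384.5,0],[0,0,-1.302],1],[[-207,-384.5,0],[0,0,-1.302],1],[[-207,-384.5,0],[0,0,-1.302],1],[[-207,-384.5,0],[0,0,-1.302],1],[[-207,-384.5,0],[0,0,-1.302],1],[[-207,-384.5,0],[0,0,-1.302],1],[[-207,-384.5,0],[0,0,-1.302],1],[[-207,-384.5,0],[0,0,-1.302],1]]'
python3 -m jog '[[[0,0,0],[0,0,0],1],[[0,0,0],[0,0,0],1],[[0,0,0],[0,0,0],1]]'
python3 - <<'E'
from h import *
s=robot.read_state();im,d=snapshot('wrist');save('w1',im);np.save('w1_d.npy',d)
import pickle;pickle.dump(s,open('w1.pkl','wb'));print(s['time'],s['position'],np.round(s['tool_rot'],4),np.round(s['joint_positions'],3))
E
```

```text
time: 1.1
position: [0.4922, -0.2039, 0.213]
tool_rot: [[0.995, 0.1, -0.0], [0.1, -0.995, 0.003], [0.0, -0.003, -1.0]]
contact_force: [-1.0, -0.8, -0.3]
grip_width: 0.0909
time: 1.35
position: [0.4914, -0.2047, 0.2128]
tool_rot: [[0.995, 0.098, -0.001], [0.098, -0.995, 0.003], [-0.001, -0.003, -1.0]]
contact_force: [0.0, -0.3, 0.2]
grip_width: 0.0915
1.35 [ 0.49137911 -0.20466693  0.21279462] [[ 9.952e-01  9.830e-02 -1.000e-03]
 [ 9.830e-02 -9.952e-01  2.900e-03]
 [-7.000e-04 -3.000e-03 -1.000e+00]] [-0.418  0.254  1.661  0.002  1.228 -0.517]
```

View pics/w1.png

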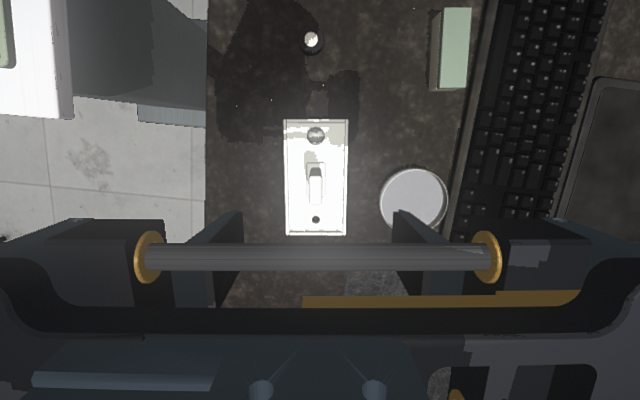

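The wrist view shows the tray upright between (284,119) and (348,235), the ball at (316,134), the empty pocket at (316,219), and the fin around (316,184).

Run:
```python
from h import *
import pickle;s=pickle.load(open('w1.pkl','rb'));d=np.load('w1_d.npy')
c=world('wrist',[(284,119),(349,119),(347,235),(285.5,235)],z=.014,st=s);print(c.round(4),c.mean(0))
print([np.linalg.norm(c[i]-c[i-1]).round(4) for i in range(4)])
e=c[0]+c[1]-c[2]-c[3];print('yaw',np.arctan2(e[1],e[0]))
print('empty',world('wrist',[(315.5,219.5)],z=.008,st=s),'ball',world('wrist',[(316,135)],z=.0175,st=s))
# fin top by depth
v,u=np.mgrid[140:215,295:340];uv=np.c_[u.ravel(),v.ravel()]
P=world('wrist',uv,depth=d,st=s);T=P[(P[:,2]>.07)&(P[:,2]<.09)];print(len(T),T.mean(0),T[:,2].std())
(cx,cy),sz,a=cv2.minAreaRect((T[:,:2]*1000).astype(np.float32));print(cx,cy,sz,a)
R=np.array(s['tool_rot']);t=np.array(s['position'])
for n,C in(('tray',c.mean(0)),('fin',T.mean(0))):print(n,((np.r_[C[:2],.041]-t)@R*1000).round(1))
```

```text
[[ 0.4444 -0.1335  0.014 ]
 [ 0.5231 -0.1257  0.014 ]
 [ 0.5389 -0.2745  0.014 ]
 [ 0.4573 -0.2826  0.014 ]] [ 0.49093572 -0.20409272  0.014     ]
[np.float64(0.1497), np.float64(0.0791), np.float64(0.1497), np.float64(0.0821)]
yaw 1.666546608604163
empty [[ 0.49514348 -0.25903437  0.008     ]] ball [[ 0.48505131 -0.1485849   0.0175    ]]
397 [ 0.48977345 -0.20273955  0.07844601] 0.0019155016441954336
490.2614440917969 -203.74212646484375 (13.978611946105957, 32.33488845825195) 5.299298286437988
tray [-3.000e-01 -1.000e-01  1.718e+02]
fin [ -1.3  -1.6 171.8]
```

```bash
python3 -m jog '[[[-0.7,-0.8,25],[0,0,0.003],1],[[-0.7,-0.8,50],[0,0,0.003],1],[[-0.7,-0.8,75],[0,0,0.003],1],[[-0.7,-0.8,100],[0,0,0.003],1],[[-0.7,-0.8,120],[0,0,0.003],1],[[-0.7,-0.8,140],[0,0,0.003],1],[[-0.7,-0.8,155],[0,0,0.003],1],[[-0.7,-0.8,165],[0,0,0.003],1],[[-0.7,-0.8,172],[0,0,0.003],1],[[-0.7,-0.8,172],[0,0,0.003],1],[[-0.7,-0.8,172],[0,0,0.003],1]]'
python3 -m jog '[[[0,0,0],[0,0,0],0.4],[[0,0,0],[0,0,0],0.4],[[0,0,0],[0,0,0],0.4],[[0,0,0],[0,0,0],0.25],[[0,0,0],[0,0,0],0.25],[[0,0,0],[0,0,0],0.2],[[0,0,0],[0,0,0],0.15],[[0,0,0],[0,0,0],0.1],[[0,0,0],[0,0,0],0],[[0,0,0],[0,0,0],0],[[0,0,0],[0,0,0],0],[[0,0,0],[0,0,0],0]]'
python3 -m jog '[[[0,0,0],[0,0,0],0],[[0,0,0],[0,0,0],0],[[0,0,0],[0,0,0],0],[[0,0,0],[0,0,0],0]]'
```

```text
time: 2.32
position: [0.4906, -0.2041, 0.0413]
tool_rot: [[0.996, 0.094, -0.0], [0.094, -0.996, 0.003], [0.0, -0.003, -1.0]]
contact_force: [-0.1, -0.2, -0.1]
grip_width: 0.0911
time: 3.32
position: [0.4899, -0.204, 0.0412]
tool_rot: [[0.996, 0.095, -0.002], [0.095, -0.996, 0.003], [-0.002, -0.003, -1.0]]
contact_force: [-3.7, -1.2, 3.6]
grip_width: 0.0141
time: 3.65
position: [0.4898, -0.204, 0.0412]
tool_rot: [[0.996, 0.095, -0.002], [0.095, -0.996, 0.003], [-0.002, -0.003, -1.0]]
contact_force: [-0.9, -0.1, 0.1]
grip_width: 0.014
```

```bash
python3 -m jog '[[[0,0,-0.5],[0,0,0],0],[[0,0,-1.5],[0,0,0],0],[[0,0,-3],[0,0,0],0],[[0,0,-5],[0,0,0],0],[[0,0,-8],[0,0,0],0],[[0,0,-11],[0,0,0],0],[[0,0,-14],[0,0,0],0],[[0,0,-17],[0,0,0],0],[[0,0,-19],[0,0,0],0],[[0,0,-20],[0,0,0],0],[[0,0,-20],[0,0,0],0],[[0,0,-20],[0,0,0],0]]'
python3 - <<'E'
from h import *
import pickle;s=robot.read_state();im,d=snapshot('wrist');save('w2',im[60:320,180:460]);np.save('w2_d.npy',d)
pickle.dump(s,open('w2.pkl','wb'));print(s['time'],s['position'],np.round(s['tool_rot'],4),s['contact_force'],s['moment'])
E
```

```text
time: 4.65
position: [0.4898, -0.2041, 0.0612]
tool_rot: [[0.996, 0.095, -0.002], [0.095, -0.996, 0.003], [-0.002, -0.003, -1.0]]
contact_force: [0.1, 0.7, -3.7]
grip_width: 0.0141
4.65 [ 0.4897988  -0.20407695  0.06121081] [[ 0.9955  0.0946 -0.0021]
 [ 0.0946 -0.9955  0.0029]
 [-0.0018 -0.003  -1.    ]] [ 0.13374785  0.6659475  -3.65661035] [-0.08067169 -0.17519169  0.03345507]
```

View pics/w2.png

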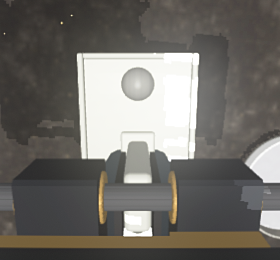

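The tray is lifted. The ball sits in its pocket at crop (138,83), full (318,143). Next I'll check the plate's tilt from depth.

```bash
cat >> h.py <<'E'
def plate(s,d,x0=266,x1=372,y0=118,y1=190):
    R=np.array(s['tool_rot']);t=np.array(s['position'])
    v,u=np.mgrid[y0:y1,x0:x1];uv=np.c_[u.ravel(),v.ravel()];uv=uv[d[uv[:,1],uv[:,0]]>0]
    P=world('wrist',uv,depth=d,st=s);z0=t[2]-.033
    A=P[abs(P[:,2]-z0)<.0045];q=np.c_[A[:,:2]-A[:,:2].mean(0),np.ones(len(A))]
    for _ in range(4):
        k,*_r=np.linalg.lstsq(q,A[:,2],rcond=None);e=A[:,2]-q@k;m=abs(e)<.0015;q,A=q[m],A[m]
    print('plate n',len(A),'slope deg x,y',np.degrees(k[:2]).round(2),'z',k[2].round(4),'expected',z0.round(4),A.min(0).round(3),A.max(0).round(3))
    B=P[(P[:,2]>z0+.009)&(P[:,2]<z0+.03)]
    B=B[np.linalg.norm(B[:,:2]-(t+R@[0,-.055,0])[:2],axis=1)<.02]
    if len(B)>20:
        f=lambda x:np.linalg.norm(B-x,axis=1)-.011
        from scipy.optimize import least_squares
        r=least_squares(f,np.r_[B.mean(0)[:2],z0+.0095],loss='soft_l1',f_scale=.001)
        print('ball',r.x.round(4),len(B),'tool',((r.x-t)@R*1000).round(1))
E
python3 - <<'E'
from h import *
import pickle;plate(pickle.load(open('w2.pkl','rb')),np.load('w2_d.npy'))
E
```

```text
plate n 6283 slope deg x,y [-0.12 -0.09] z 0.0275 expected 0.0282 [ 0.449 -0.185  0.026] [ 0.524 -0.13   0.029]
ball [ 0.4856 -0.1489  0.0368] 888 tool [  1.1 -55.3  24.6]
```

```bash
python3 -m jog '[[[0,0,-1],[0,0,0],0],[[0,0,-4],[0,0,0],0],[[0,0,-9],[0,0,0],0],[[0,0,-15],[0,0,0],0],[[0,0,-22],[0,0,0],0],[[0,0,-30],[0,0,0],0],[[0,0,-38],[0,0,0],0],[[0,0,-45],[0,0,0],0],[[0,0,-51],[0,0,0],0],[[0,0,-56],[0,0,0],0],[[0,0,-59],[0,0,0],0],[[0,0,-60],[0,0,0],0]]'
python3 -m jog '[[[0.1,-2,0],[0,0,0],0],[[0.4,-6,0],[0,0,0],0],[[0.9,-13,0],[0,0,0],0],[[1.5,-23,0],[0,0,0],0],[[2.3,-35,0],[0,0,0],0],[[3.2,-49,0],[0,0,0],0],[[4.1,-63,0],[0,0,0],0],[[4.9,-75,0],[0,0,0],0],[[5.6,-85,0],[0,0,0],0],[[6.1,-92,0],[0,0,0],0],[[6.3,-96,0],[0,0,0],0],[[6.4,-98,0],[0,0,0],0]]'
python3 -m jog '[[[0.1,-2,0],[0,0,0],0],[[0.4,-6,0],[0,0,0],0],[[0.9,-13,0],[0,0,0],0],[[1.5,-23,0],[0,0,0],0],[[2.3,-35,0],[0,0,0],0],[[3.2,-49,0],[0,0,0],0],[[4.1,-63,0],[0,0,0],0],[[4.9,-75,0],[0,0,0],0],[[5.6,-85,0],[0,0,0],0],[[6.1,-92,0],[0,0,0],0],[[6.3,-96,0],[0,0,0],0],[[6.4,-98,0],[0,0,0],0]]'
python3 - <<'E'
from h import *
import pickle;s=robot.read_state();im,d=snapshot('wrist');save('w3',im);np.save('w3_d.npy',d)
pickle.dump(s,open('w3.pkl','wb'));print(s['time'],s['position'],np.round(s['tool_rot'],4),s['contact_force'],s['moment'])
plate(s,d)
E
```

```text
time: 5.7
position: [0.4901, -0.2043, 0.1217]
tool_rot: [[0.996, 0.095, -0.001], [0.095, -0.996, 0.003], [-0.001, -0.003, -1.0]]
contact_force: [-0.8, -0.6, -2.2]
grip_width: 0.0137
time: 6.7
position: [0.4872, -0.1055, 0.122]
tool_rot: [[0.995, 0.095, -0.001], [0.095, -0.995, 0.002], [-0.001, -0.003, -1.0]]
contact_force: [-0.8, -0.4, -3.2]
grip_width: 0.0138
time: 7.7
position: [0.4842, -0.0067, 0.1223]
tool_rot: [[0.995, 0.096, -0.001], [0.096, -0.995, 0.002], [-0.001, -0.002, -1.0]]
contact_force: [-1.3, -0.1, -2.4]
grip_width: 0.0138
7.7 [ 0.48424452 -0.0067281   0.12228146] [[ 0.9954  0.0963 -0.0013]
 [ 0.0963 -0.9954  0.0024]
 [-0.0011 -0.0025 -1.    ]] [-1.26970162 -0.09222875 -2.38863545] [-0.04267222 -0.11741976  0.0169255 ]
plate n 6337 slope deg x,y [-0.04 -0.08] z 0.0885 expected 0.0893 [0.444 0.013 0.087] [0.519 0.068 0.09 ]
ball [0.4799 0.0485 0.0979] 889 tool [  1.  -55.3  24.6]
```

View pics/w3.png

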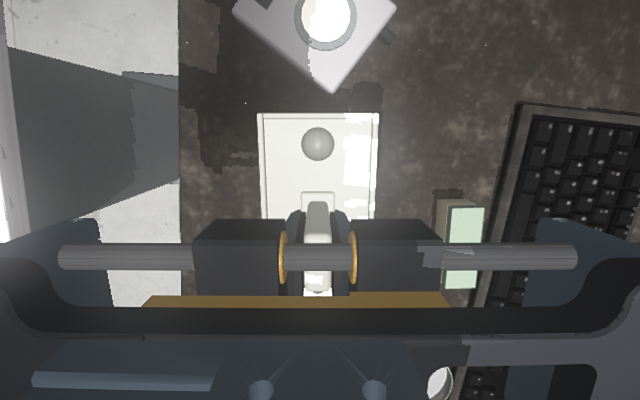

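The ball is still seated at (318,143). The reader's face is ahead at about (325,16), cut slightly by the upper image edge. I'll fix its centre from this view.

Run:
```python
from h import *
from scipy.optimize import least_squares
import pickle;s=pickle.load(open('w3.pkl','rb'));d=np.load('w3_d.npy')
g=cv2.imread('pics/w3.png',0)[:60,280:370]
print(g[15,5:90:3]);print(g[0:60:2,45])
m=(g>205).astype(np.uint8);n,l,st,c=cv2.connectedComponentsWithStats(m);i=l[15,45];print(st[i])
cs,_=cv2.findContours((l==i).astype(np.uint8),0,cv2.CHAIN_APPROX_NONE);p=max(cs,key=len)[:,0].astype(float);p=p[p[:,1]>1]+[280,0]
W=world('wrist',p,z=.03,st=s)
r=least_squares(lambda x:np.hypot(*(W[:,:2]-x[:2]).T)-x[2],[.477,.145,.02],loss='soft_l1',f_scale=.001);print(r.x.round(4))
r=least_squares(lambda x:np.hypot(*(W[:,:2]-x[:2]).T)-.02,[.477,.145],loss='soft_l1',f_scale=.001);print(r.x.round(4))
print(world('wrist',[(325,16)],depth=d,st=s))
```

```text
[153 154 155 136 135 134 243 241 241 251 255 255 255 255 255 255 255 255
 255 255 255 255 182 186 218 222 222 221 220]
[255 255 255 255 255 255 255 255 255 255 255 255 255 255 255 255 255 255
 255 255 255 176 188 186 189 169 232 230 230 230]
[  22    0   49   42 1741]
[0.4769 0.1472 0.0194]
[0.4769 0.1479]
[[0.47649388 0.14642506 0.03067725]]
```

```bash
python3 -m jog '[[[0.1,-2,0],[0,0,0],0],[[0.4,-6,0],[0,0,0],0],[[0.9,-13,0],[0,0,0],0],[[1.5,-23,0],[0,0,0],0],[[2.3,-35,0],[0,0,0],0],[[3.2,-49,0],[0,0,0],0],[[4.1,-63,0],[0,0,0],0],[[4.9,-75,0],[0,0,0],0],[[5.6,-85,0],[0,0,0],0],[[6.2,-92,0],[0,0,0],0],[[6.5,-96,0],[0,0,0],0],[[6.6,-98.3,0],[0,0,0],0]]'
python3 -m jog '[[[0,0,0.5],[0,0,0],0],[[0,0,2],[0,0,0],0],[[0,0,4],[0,0,0],0],[[0,0,7],[0,0,0],0],[[0,0,10],[0,0,0],0],[[0,0,13],[0,0,0],0],[[0,0,16],[0,0,0],0],[[0,0,18],[0,0,0],0],[[0,0,19.5],[0,0,0],0],[[0,0,20.5],[0,0,0],0],[[0,0,20.7],[0,0,0],0],[[0,0,20.7],[0,0,0],0]]'
python3 - <<'E'
from h import *
import pickle;s=robot.read_state();im,d=snapshot('wrist');save('w4',im);np.save('w4_d.npy',d)
print(s['time'],s['position'],np.round(s['tool_rot'],4),s['contact_force'],s['moment'])
plate(s,d)
t,dt=snapshot('top');save('t4',cv2.resize(t[170:260,230:390],None,fx=5,fy=5,interpolation=cv2.INTER_CUBIC))
E
```

```text
time: 8.75
position: [0.4814, 0.0923, 0.1225]
tool_rot: [[0.995, 0.097, -0.001], [0.097, -0.995, 0.002], [-0.001, -0.002, -1.0]]
contact_force: [0.8, -0.1, -2.4]
grip_width: 0.0138
time: 9.75
position: [0.4814, 0.0924, 0.1018]
tool_rot: [[0.995, 0.097, -0.001], [0.097, -0.995, 0.002], [-0.001, -0.003, -1.0]]
contact_force: [0.5, 0.0, -2.7]
grip_width: 0.0139
9.75 [0.48139394 0.0923581  0.10181135] [[ 0.9953  0.0968 -0.0013]
 [ 0.0968 -0.9953  0.0024]
 [-0.001  -0.0025 -1.    ]] [ 0.45028685  0.00413694 -2.68094284] [-0.03127926 -0.08528197  0.01383486]
plate n 6295 slope deg x,y [-0.07 -0.06] z 0.068 expected 0.0688 [0.441 0.112 0.067] [0.516 0.167 0.07 ]
ball [0.4771 0.1475 0.0774] 888 tool [  1.1 -55.3  24.6]
```

View pics/w4.png

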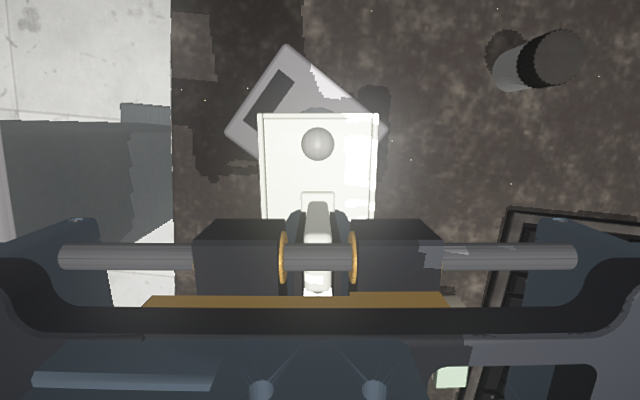

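View pics/t4.png

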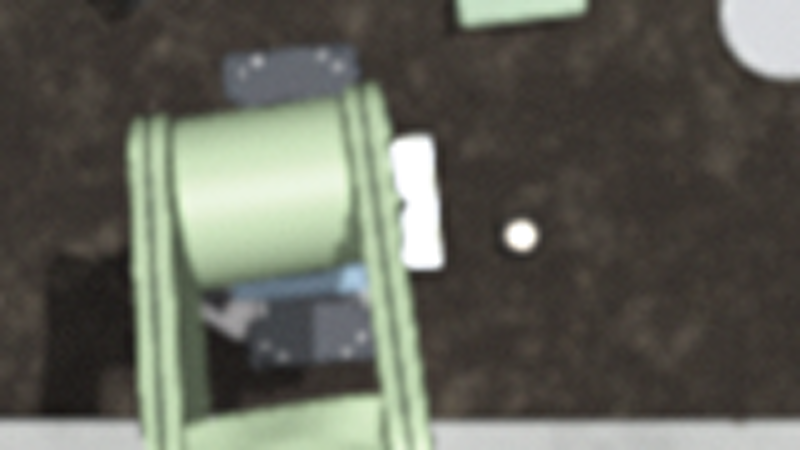

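The ball is seated at (318,143) and the tray is clear above the reader, with the far edge of the white face just visible at about (318,107). The bystanders haven't moved. Now the hold, of just over two seconds.

```bash
H='';
python3 -m jog '[[[0,0,0],[0,0,0],0],[[0,0,0],[0,0,0],0],[[0,0,0],[0,0,0],0],[[0,0,0],[0,0,0],0],[[0,0,0],[0,0,0],0],[[0,0,0],[0,0,0],0],[[0,0,0],[0,0,0],0],[[0,0,0],[0,0,0],0],[[0,0,0],[0,0,0],0],[[0,0,0],[0,0,0],0],[[0,0,0],[0,0,0],0],[[0,0,0],[0,0,0],0]]' | tail -4
python3 -m jog '[[[0,0,0],[0,0,0],0],[[0,0,0],[0,0,0],0],[[0,0,0],[0,0,0],0],[[0,0,0],[0,0,0],0],[[0,0,0],[0,0,0],0],[[0,0,0],[0,0,0],0],[[0,0,0],[0,0,0],0],[[0,0,0],[0,0,0],0],[[0,0,0],[0,0,0],0],[[0,0,0],[0,0,0],0],[[0,0,0],[0,0,0],0],[[0,0,0],[0,0,0],0]]' | tail -4
python3 -m jog '[[[0,0,0],[0,0,0],0],[[0,0,0],[0,0,0],0],[[0,0,0],[0,0,0],0],[[0,0,0],[0,0,0],0],[[0,0,0],[0,0,0],0],[[0,0,0],[0,0,0],0],[[0,0,0],[0,0,0],0],[[0,0,0],[0,0,0],0]]' | tail -4
python3 - <<'E'
from h import *
s=robot.read_state();im,d=snapshot('wrist');print(s['time'],s['position'],s['grip_width']);plate(s,d)
print('face far edge',world('wrist',[(318,107)],z=.03,st=s))
E
```

```text
position: [0.4814, 0.0923, 0.1019]
tool_rot: [[0.995, 0.097, -0.001], [0.097, -0.995, 0.002], [-0.001, -0.003, -1.0]]
contact_force: [0.2, -0.1, -2.4]
grip_width: 0.014
position: [0.4814, 0.0924, 0.1019]
tool_rot: [[0.995, 0.097, -0.001], [0.097, -0.995, 0.002], [-0.001, -0.002, -1.0]]
contact_force: [0.0, -0.1, -2.1]
grip_width: 0.0142
position: [0.4814, 0.0924, 0.1019]
tool_rot: [[0.995, 0.097, -0.001], [0.097, -0.995, 0.002], [-0.001, -0.002, -1.0]]
contact_force: [-0.3, -0.2, -2.5]
grip_width: 0.0141
12.5167 [0.48143309 0.09235661 0.10191714] 0.014137992181108748
plate n 6319 slope deg x,y [-0.03 -0.06] z 0.0682 expected 0.0689 [0.441 0.112 0.067] [0.516 0.167 0.07 ]
ball [0.4771 0.1475 0.0775] 891 tool [  1.1 -55.3  24.6]
face far edge [[0.47498667 0.17341867 0.03      ]]
```

```bash
python3 -c "
from station import workorder;print(workorder.hand_in())"
```

```text
the job is handed in; nothing more can be done
None
```

I gripped the tray by its handle, lifted it level and carried it at about 12 cm tool height to the reader. I held it there for about 2.7 s and handed the job in at 12.5 s, still gripping the tray.

**Last checks:**
- **Level:** the plate's slope measured under 0.1°, and the tool pose changed by no more than about 0.1 mm during the hold.
- **Height:** the tray's underside is about 30 mm above the sensing face.
- **Ball:** it is seated in its pocket at (0.477, 0.1475), and the wrist camera put the face centre at (0.477, 0.147).
- **Contact:** the only force left was the tray's weight, about 2.5 N, so nothing was touching the reader.

**What disagreed:**
- **Face centre:** the top camera put it about 2 mm nearer in y (0.1454). It put the ball about 2 mm off in the same direction, so the carry distance agreed to under 1 mm.
- **Far edge of the face:** in the last wrist view I read it at y = 0.173, about 6 mm beyond the white disc's own edge. I took it to be the grey ring around the face and did not check further.

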